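# Square a leaded panel in the jig and click the lock over

### The job

Square the stained-glass panel in the squaring jig: gently push it flush against the left and far wooden fences (as seen from the robot) and slide the aluminium bar up snug against its near edge. Only then swing the red-tipped lock lever clockwise (seen from above) until it clicks over past its detent, and leave the panel home, the bar snug and the lever locked. Do not disturb the tins, jars and tools around it.

Things in the scene. Friction and masses are not known exactly. Their poses are not given: they have to be found in the camera images.
- jig: grey board fixed to the table, 12 mm thick, origin at table height; its +x is far, +y left; spans x -172 to 118, y -185 to 160 mm. Two dark wooden fences 18 mm tall on it: far fence (inner face at x = 90, y -125 to 125 mm) and left fence (inner face at y = 90, x -18 to 112 mm). A low aluminium track (5 mm tall, 22 mm wide) runs along x at y = -155 mm
- panel: loose leaded stained-glass panel of coloured squares with dark lead edges, 120 (x) x 150 (y) x 8 mm, 0.4 kg, lying askew on the board away from its fences, under-side at 12 mm above the table. Origin under its centre, axes along its sides. When home against both fences its centre is at x = 30, y = 15 mm in the jig's frame
- panel_mid (a point): centre of the panel's top face
- bar_slide (a joint): travel (m) of the bar and its carriage along the track towards the far fence (jig +x), stiff to push (about 6 N): the bar's front face is at jig x = -0.085 + value; at 0.055 it is snug against a panel that is home; range 0 to 0.065
- bar: aluminium squaring bar with a blue stripe, 30 (x) x 200 (y) x 20 mm, from 16 to 36 mm above the table, carried by the carriage at its right end, square to the track, spanning jig y -133 to 67 mm. Origin on the lock's axis, 18 mm above the table; axes as the jig's
- bar_push (a point): middle of the bar's near (robot side) face, at jig y = -25 mm, 26 mm above the table: a good place to push
- lock (a joint): lock lever angle (rad), growing clockwise from above. 0: unlocked, the lever points to the jig's -x. A sprung detent resists (about 0.5 N m at first, 6 to 8 N at the grip) until 0.7 rad and throws the lever back if it is let go before, then it clicks over by itself to 1.4: locked, the lever lying over the bar, pointing nearly to jig +y
- lock_axis (a point): on the lever's turning axis (vertical), on the dark steel carriage that carries the bar (56 x 46 mm, top 40 mm above the table), at the height of the lever's arm, 61 mm above the table
- lock_grip (a point): centre of the top of the red upright round grip at the lever's end: 22 mm across, from 48 to 82 mm above the table, 75 mm from the axis; the arm to it is a steel bar 13 mm wide, from 52 to 61 mm above the table
- flux_tin: bystander, leave it alone: small flat steel flux tin, 52 mm across, 30 mm tall, standing on the board's near left corner; origin under its centre
- fid: bystander, leave it alone: small wooden rubbing stick, 12 x 130 x 7 mm, lying on the table left of the board; origin under its centre
- glass_jar: bystander, leave it alone: clear jar with brass lid, 50 mm across, 75 mm tall, on the table right of the board
- patina_jar: bystander, leave it alone: amber jar with black lid, 60 mm across, 60 mm tall, on the table right of the board
- scrap_tub: bystander, leave it alone: clear plastic tub of glass scraps, 110 x 130 x 55 mm, on the table left of the board
- foil_rack: bystander, leave it alone: blue block 70 x 120 x 50 mm with five copper foil rolls (top at 89 mm), on the table right of the board
- brush: bystander, leave it alone: flat brush lying on the table at the right
There are look-alikes about, which are no part of the job. Leave any yellow look-alike of the panel alone.

How it is judged:
By the outcome, as a careful person would: the job done as asked, in the order asked, and still so for the second after the job is handed in, with the robot touching nothing.
It also fails if it takes over 54 s, if anything falls off the work surface, if the arm or the gripper's body presses on something with over 40 N, if the wrist force passes 120 N, or if a joint passes its speed limit or range.

### The arm

A 7-joint arm with a two-finger parallel gripper is mounted at the origin on the work surface. World frame = base frame: x ahead of the robot, y to its left, z up, the work surface at z = 0. Lengths are in mm, angles in rad, forces in N, time in s.
With the tool pointing down it reaches from about 425 to 925 mm from the base axis. Payload 6.8 kg.
Tool frame: the origin (TCP) lies midway between the tips of the shut fingers; the grasp point (between the pads) lies 19 mm behind it; z points along the fingers, y is the line along which they close (so a half turn about z gives the same grasp; the last joint's range is limited). The gripper opens to 85 mm and grips with 20 to 120 N. Pads are 22 mm wide; open, the fingers measure 114 mm over their backs; the gripper's body (76 mm by 85 mm) begins 54 mm behind the grasp point. The pads swing forward as they close: fully open they stand 13 mm farther back than shut.
Start: joints at [1.016, 0.477, 0.022, 1.555, -0.011, 1.109, -0.083], TCP at [291.666, -608.751, 231.308] pointing down, gripper open.
Joint ranges: [-2.96, 2.96], [-0.34, 2.1], [-1.41, 1.46], [0.24, 2.44], [-1.37, 4.51], [0.17, 1.92], [-2.96, 2.96]. Speed limits (rad/s): [2.39, 2.39, 3.14, 3.14, 3.14, 3.14, 3.14].

### API

Orientations are given as a unit quaternion [x, y, z, w].
In Python, from rig import r gives the robot as it stands. The module is installed in compiled form; this text tells all that it offers. Calls block until the motion is done:
- r.move_ptp(position, orientation): joint-space move of the TCP to a pose.
- r.line_to(position, velocity=150, ori=None): straight line of the TCP; ori=None keeps the orientation; velocity is the mean speed in mm/s.
- r.movej(angles): joint-space move.
- r.command_gripper(opening): finger opening in mm; the grip force is fixed at half the most; returns when the fingers have stopped.
- r.pause(seconds).
- r.solve_ik(position, orientation): joint angles nearest the present ones, or None.
- r.sense(): the state.
- r.read_camera(name): name is "scene" or "side" or "wrist"; returns a dict with "pixels" (420x560x3 uint8, red, green, blue), "range_z" (420x560 float32, mm along the optical axis (not along the pixel's ray), 0 where there is no reading), "mtx" (3x3 intrinsics, pixels), "extrinsics" (4x4, takes a point from world to camera coordinates). Camera axes: x right, y down, z forward; pixel columns grow to the right and rows downward; lengths in mm; the calibration is good to about 2 mm. A picture is of the moment at which its call begins.
A pose or a line that the arm cannot do raises r.IKError and nothing moves.
- r.hand_in(): hands the job in; it is judged then, once.
The state is a dict: "t": time; "joints": joint angles; "dq": joint speeds; "effort": joint torques, N m; "ee_pos": TCP position; "eef_rot": TCP orientation; "force": force on the tool from outside, world axes, zero at the start; "wrist_torque": the same for the moment, N m; "width": finger opening in mm; "grasp_force": force on a finger pad.
Only numpy, scipy, OpenCV 4.12 (cv2) and the standard library are available. Lean on these libraries where they do the work, as an engineer would, in place of code of your own. Each camera call takes 0.05 s, during which the arm holds its last target. There are 200 camera calls.

## Working session

There is one attempt and no reset: what is moved stays moved. The work goes in short steps, each a Python script; the robot and the scene stay as the last script left them, time stands still between calls to the robot, and variables do not carry over. Pictures are saved under pics/ and viewed, at most 10 in all, crops included, and the job is handed in when it is done.

```bash
mkdir -p pics; python3 - <<'E'
from rig import r
import cv2,numpy as np,pickle
d={}
for n in("scene","side"):
    c=r.read_camera(n);d[n]=c;cv2.imwrite(f"pics/{n}0.png",c["pixels"][:,:,::-1]);print(n,c["mtx"].round(1).tolist(),np.linalg.inv(c["extrinsics"]).round(3).tolist())
pickle.dump(d,open("c0.pkl","wb"))
s=r.sense();print(s["t"],s["eef_rot"],s["width"],s["force"])
E
```

```text
scene [[451.5, 0.0, 280.2], [0.0, 451.5, 204.0], [0.0, 0.0, 1.0]] [[0.851, 0.451, -0.27, 823.03], [0.525, -0.716, 0.461, -607.317], [0.014, -0.534, -0.845, 1187.282], [0.0, 0.0, 0.0, 1.0]]
side [[396.4, 0.0, 277.3], [0.0, 396.4, 208.2], [0.0, 0.0, 1.0]] [[-0.869, -0.278, 0.409, 41.175], [-0.494, 0.525, -0.693, 752.378], [-0.022, -0.805, -0.593, 754.611], [0.0, 0.0, 0.0, 1.0]]
0.1 [ 9.75154942e-01  2.21522286e-01 -2.57857981e-04 -8.06338656e-04] 85.1260001043173 [ 0.11691102 -0.18720775 -0.24328792]
```

View pics/scene0.png

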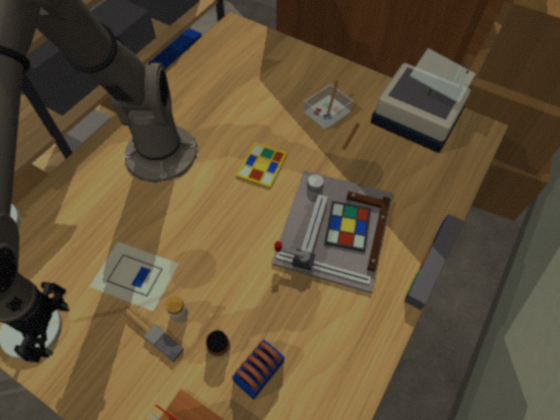

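View pics/side0.png

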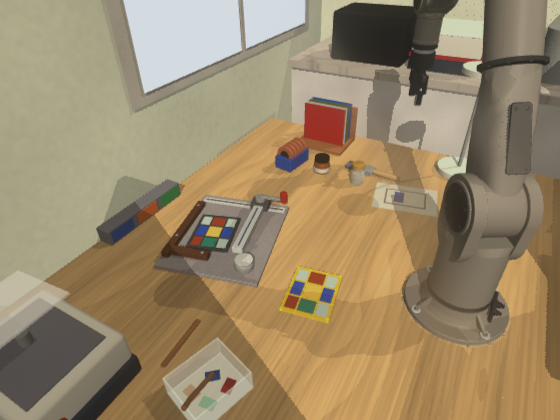

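The scene view shows two candidates for the panel: the dark-edged one on the grey board at (348,226), and the yellow-edged one on the bare table at (262,165). The first fits, since it has lead edges and lies in the jig. The red grip is at (278,246) and the tin at (315,182). I'll confirm with an enlarged crop and get coarse positions.

```bash
cat > h.py <<'E'
import numpy as np,cv2
def ray(c,uv,z):
    T=np.linalg.inv(c["extrinsics"]);K=c["mtx"]
    d=T[:3,:3]@np.linalg.solve(K,[uv[0],uv[1],1.]);o=T[:3,3]
    return o+d*(z-o[2])/d[2]
def tri(c1,u1,c2,u2):
    A=[];b=[]
    P=[];D=[]
    for c,u in((c1,u1),(c2,u2)):
        T=np.linalg.inv(c["extrinsics"]);d=T[:3,:3]@np.linalg.solve(c["mtx"],[u[0],u[1],1.]);d/=np.linalg.norm(d)
        M=np.eye(3)-np.outer(d,d);A.append(M);b.append(M@T[:3,3])
    p=np.linalg.lstsq(np.vstack(A),np.hstack(b),rcond=None)[0]
    return p,np.linalg.norm(np.vstack(A)@p-np.hstack(b))
def blobs(c,lo,hi,amin=20,roi=None):
    h=cv2.cvtColor(c["pixels"],cv2.COLOR_RGB2HSV)
    if lo[0]>hi[0]: m=cv2.inRange(h,lo,(180,)+tuple(hi[1:]))|cv2.inRange(h,(0,)+tuple(lo[1:]),hi)
    else: m=cv2.inRange(h,lo,hi)
    if roi: k=np.zeros_like(m);k[roi[1]:roi[3],roi[0]:roi[2]]=1;m=m*k
    n,l,s,ce=cv2.connectedComponentsWithStats(m)
    return [(s[i,4],ce[i].round(1).tolist(),s[i,:4].tolist()) for i in range(1,n) if s[i,4]>=amin],m
def down(yaw): # tool z down, tool y axis at angle yaw+90 ; tool x along yaw
    from scipy.spatial.transform import Rotation as R
    return (R.from_euler('z',yaw)*R.from_euler('x',np.pi)).as_quat()
E
python3 - <<'E'
import pickle,cv2
from h import *
d=pickle.load(open("c0.pkl","rb"));s,e=d["scene"],d["side"]
cv2.imwrite("pics/crop.png",cv2.resize(s["pixels"][165:295,230:400,::-1],None,fx=4.5,fy=4.5,interpolation=cv2.INTER_CUBIC))
for n,c in d.items():
    b,_=blobs(c,(172,120,60),(6,255,255),10); print(n,b)
p=ray(s,(348,226),20);print(p)
for uv in((304,174),(393,186),(371,287),(275,262)): print(uv,ray(s,uv,12).round())
print(tri(s,(277.5,245),e,(284,197)))
E
```

```text
scene [(np.int32(17), [277.4, 156.6], [275, 154, 6, 6]), (np.int32(37), [255.7, 174.1], [251, 171, 10, 7]), (np.int32(99), [362.4, 213.7], [357, 208, 11, 13]), (np.int32(147), [345.8, 238.8], [338, 232, 16, 14]), (np.int32(52), [278.0, 245.6], [275, 241, 7, 10]), (np.int32(28), [170.1, 415.6], [164, 411, 13, 9])]
side [(np.int32(11), [409.3, 53.5], [408, 51, 3, 5]), (np.int32(159), [455.0, 58.4], [435, 55, 48, 7]), (np.int32(1396), [324.0, 123.5], [304, 103, 41, 43]), (np.int32(67), [283.3, 196.8], [280, 192, 7, 11]), (np.int32(95), [218.6, 221.4], [212, 217, 14, 9]), (np.int32(79), [196.1, 240.4], [190, 236, 13, 10]), (np.int32(116), [227.7, 384.6], [221, 378, 15, 15]), (np.int32(12), [63.0, 418.6], [60, 418, 7, 2])]
[661.66221264  70.69289059  20.        ]
(304, 174) [453. 171.  12.]
(393, 186) [715. 282.  12.]
(371, 287) [803. -64.  12.]
(275, 262) [ 538. -141.   12.]
(array([ 528.33534335, -113.97980024,   63.8513201 ]), np.float64(0.8729725226013835))
```

View pics/crop.png

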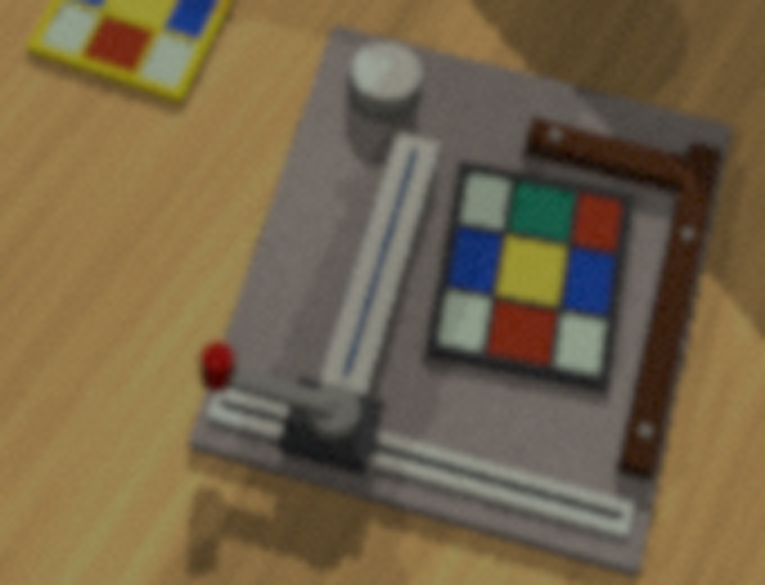

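The crop confirms the choice. The lead-edged panel is inside the fences, the blue-striped bar is on its near side, and the red grip points to the near side on the carriage. Next I'll go close with the wrist camera.

```bash
python3 - <<'E'
from rig import r
import pickle
from h import *
q=down(np.radians(16-90))
d={}
for k,p in enumerate(([600,40,330],[640,60,330])):
    r.move_ptp(p,q); r.pause(.2); c=r.read_camera("wrist");d[k]=c
    T=np.linalg.inv(c["extrinsics"]);print(T.round(3).tolist(),c["mtx"][0].round(1),r.sense()["t"])
    cv2.imwrite(f"pics/w{k}.png",c["pixels"][:,:,::-1])
pickle.dump(d,open("c1.pkl","wb"));print(r.sense()["joints"])
E
```

```text
[[-0.962, -0.261, -0.087, 622.156], [-0.275, 0.911, 0.307, -40.641], [-0.0, 0.319, -0.948, 473.046], [0.0, 0.0, 0.0, 1.0]] [344.9   0.  274.6] 2.9167
[[-0.962, -0.26, -0.087, 661.623], [-0.274, 0.911, 0.307, -20.886], [-0.0, 0.319, -0.948, 473.245], [0.0, 0.0, 0.0, 1.0]] [344.9   0.  274.6] 3.4667
[-0.95118937  0.61576171  1.22865331  1.5646957  -0.58757101  1.38091908
 -2.53035514]
```

View pics/w0.png

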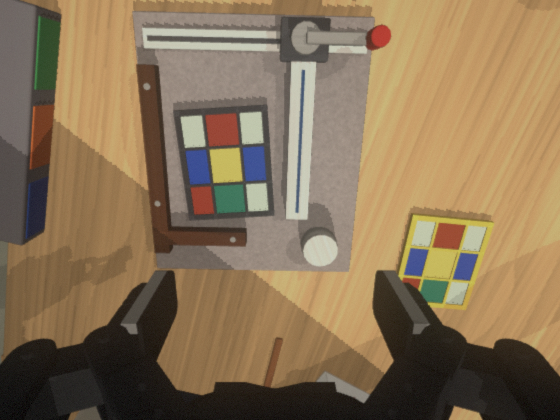

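w0 shows the panel corners at about (176,107), (267,105), (273,214) and (190,219). The board corners are at (135,12), (373,16), (351,271) and (156,270), the lock axis at (304,37), the grip at (378,37), and the bar spans x 288–315. I'll refine the corners and triangulate between w0 and w1.

```bash
python3 - <<'E'
import pickle
from h import *
d=pickle.load(open("c1.pkl","rb"));a,b=d[0],d[1]
G=[cv2.cvtColor(c["pixels"],cv2.COLOR_RGB2GRAY) for c in(a,b)]
crit=(3,50,.01)
def sub(g,p,w): return cv2.cornerSubPix(g,np.float32(p).reshape(-1,1,2),(w,w),(-1,-1),crit)[:,0]
def proj(c,X):
    x=c["mtx"]@(c["extrinsics"]@np.r_[X,1])[:3];return x[:2]/x[2]
def do(pts,z,w=4):
    u0=sub(G[0],pts,w);u1=sub(G[1],[proj(b,ray(a,u,z)) for u in u0],w)
    out=[]
    for p,u,v in zip(pts,u0,u1):
        X,res=tri(a,u,b,v);out.append((ray(a,u,z)+ray(b,v,z))/2);print(p,u.round(1),v.round(1),"tri",X.round(1),"res",res.round(1),"plane",ray(a,u,z).round(1),ray(b,v,z).round(1))
    return np.array(out)
print("board");B=do([(135,12),(373,16),(351,271),(156,270)],12)
print("panel");P=do([(176,107),(267,105),(273,214),(190,219)],20)
for n,c in d.items(): print(blobs(c,(172,140,60),(6,255,255),100,(330,0,560,80))[0])
# jig pose: corners jig coords  far-right, near-right, near-left, far-left
J=np.array([(118,-185),(-172,-185),(-172,160),(118,160)],float)
def rigid(J,W):
    jm,wm=J.mean(0),W.mean(0);H=(J-jm).T@(W-wm);t=np.arctan2(H[0,1]-H[1,0],H[0,0]+H[1,1])
    R=np.array([[np.cos(t),-np.sin(t)],[np.sin(t),np.cos(t)]]);o=wm-R@jm;return o,t,(W-(J@R.T+o))
o,t,res=rigid(J,B[:,:2]);print("jig",o,np.degrees(t),res.round(1))
R=np.array([[np.cos(t),-np.sin(t)],[np.sin(t),np.cos(t)]])
print("panel in jig",((P[:,:2]-o)@R).round(1)); po,pt,pr=rigid(np.array([(60,-75),(-60,-75),(-60,75),(60,75)],float),(P[:,:2]-o)@R);print(po,np.degrees(pt),pr.round(1))
def inj(c,u,z): return ((ray(c,u,z)[:2]-o)@R).round(1)
print("fence far z30",inj(a,(163,150),30),"left",inj(a,(210,228),30),"axis",inj(a,(304,37),61),"bar front",inj(a,(288,150),36),inj(a,(287,215),36), "bar near",inj(a,(313,150),36),"tin",inj(a,(320,245),42))
pickle.dump((o,t),open("jig.pkl","wb"))
E
```

```text
board
(135, 12) [132.4  11.1] [168.2   3.4] tri [809.  -76.8  10.5] res 0.0 plane [808.3 -76.7  12. ] [808.5 -76.6  12. ]
(373, 16) [371.   15.1] [409.    8.2] tri [ 536.2 -147.4   22.8] res 0.8 plane [ 534.4 -150.5   12. ] [ 533.  -149.9   12. ]
(351, 271) [348.3 270.9] [376.6 269.8] tri [434.  194.3  -8.6] res 3.9 plane [443.2 181.4  12. ] [442.3 187.9  12. ]
(156, 270) [155.7 269.5] [183.1 261.2] tri [725.  257.8   9.7] res 3.8 plane [723.3 259.1  12. ] [725.9 253.9  12. ]
panel
(176, 107) [172.7 110.1] [206.2 104. ] tri [740.3  22.3  15.9] res 0.5 plane [739.4  21.4  20. ] [739.5  22.2  20. ]
(267, 105) [267.2 105. ] [301.2  97.6] tri [625.8 -17.7  15.9] res 0.6 plane [625.6 -17.6  20. ] [626.3 -18.2  20. ]
(273, 214) [273.3 215.4] [304.3 210.1] tri [577.  124.8  17.2] res 0.2 plane [577.3 123.7  20. ] [577.4 124.1  20. ]
(190, 219) [190. 219.] [220.6 213.5] tri [688.6 161.1  20. ] res 0.0 plane [688.6 161.1  20. ] [688.6 161.1  20. ]
[(np.int32(396), [378.8, 37.0], [367, 25, 24, 25])]
[(np.int32(423), [421.3, 28.3], [406, 16, 28, 25])]
jig [650.32816114  72.49006201] 14.654329502245933 [[-2.9  0. ]
 [ 3.  -0.2]
 [-0.7  0.9]
 [ 0.6 -0.7]]
panel in jig [[ 73.4 -71.6]
 [-46.4 -81.2]
 [-57.6  68.2]
 [ 59.5  76.1]]
[ 7.21587683 -2.14611101] 4.588281644079999 [[ 0.4  0.5]
 [ 0.2  0.5]
 [ 1.   0.4]
 [-1.5 -1.4]]
fence far z30 [ 86.4 -22.5] left [29.9 84.9] axis [ -86.3 -154.7] bar front [-74.4 -27.2] [-76.1  61. ] bar near [-106.1  -27.9] tin [-122.7  101.7]
```

```bash
cat >> h.py <<'E'
import pickle,os
if os.path.exists("jig.pkl"):
    jo,jt=pickle.load(open("jig.pkl","rb"));JR=np.array([[np.cos(jt),-np.sin(jt)],[np.sin(jt),np.cos(jt)]])
    def W(x,y,z): return [*(JR@[x,y]+jo),z]
    def Jg(p): return (np.array(p[:2])-jo)@JR
    Q=down(jt-np.pi/2)
def push(r,x,y,z,axis,dist,fmax,step=2,v=40,n0=None):
    """step along jig axis until the reaction exceeds fmax; returns log"""
    b=np.array(r.sense()["force"]);log=[]
    for k in range(1,int(dist/step)+1):
        p=[x,y];p[axis]+=k*step
        r.line_to(W(*p,z),v)
        f=JR.T@(np.array(r.sense()["force"])-b)[:2];log.append((round(p[axis],1),*f.round(1)))
        if -f[axis]>fmax: break
    return log
E
python3 - <<'E'
from rig import r
from h import *
r.command_gripper(0)
r.move_ptp(W(8,-106,70),Q)
print(r.sense()["joints"].round(2),r.sense()["t"])
r.line_to(W(8,-106,15),120); r.pause(.1)
print(r.sense()["force"],r.sense()["ee_pos"])
L=push(r,8,-106,15,1,55,6);print(L,r.sense()["t"])
r.line_to(W(8,L[-1][0]-8,15),60);r.line_to(W(8,L[-1][0]-8,60),150)
print(r.sense()["t"])
c=r.read_camera("wrist");cv2.imwrite("pics/w2.png",c["pixels"][:,:,::-1])
E
```

```text
[-0.63  0.89  0.94  1.69 -0.83  1.01 -2.28] 5.3083
[ 0.29014655 -0.00095508  0.53574629] [684.91505651 -28.12001376  14.84685547]
[(-104, np.float64(-0.4), np.float64(-0.2)), (-102, np.float64(0.2), np.float64(-0.3)), (-100, np.float64(0.2), np.float64(0.4)), (-98, np.float64(-0.3), np.float64(-0.7)), (-96, np.float64(-0.2), np.float64(-0.2)), (-94, np.float64(-1.0), np.float64(-0.6)), (-92, np.float64(-0.0), np.float64(0.6)), (-90, np.float64(-0.9), np.float64(-0.9)), (-88, np.float64(-0.3), np.float64(0.6)), (-86, np.float64(-0.1), np.float64(-1.2)), (-84, np.float64(-1.2), np.float64(-1.0)), (-82, np.float64(-0.1), np.float64(-1.3)), (-80, np.float64(-1.2), np.float64(-0.4)), (-78, np.float64(-0.8), np.float64(-0.9)), (-76, np.float64(-1.1), np.float64(-1.0)), (-74, np.float64(-0.9), np.float64(-4.2)), (-72, np.float64(-2.4), np.float64(-6.8))] 10.2667
11.0
```

```bash
python3 - <<'E'
from rig import r
from h import *
r.move_ptp(W(-134,-25,75),Q);r.line_to(W(-134,-25,25),150);r.pause(.1)
b=np.array(r.sense()["force"])
L=[]
for x in list(range(-124,-84,5))+list(np.arange(-84,-62,1.5)):
    r.line_to(W(x,-25,25),40)
    f=JR.T@(np.array(r.sense()["force"])-b)[:2];L.append((float(x),*f.round(1).tolist()))
    if -f[0]>14:break
print(L,r.sense()["t"])
r.line_to(W(x-10,-25,25),80);r.line_to(W(x-10,-25,70),150)
r.move_ptp(W(-40,-25,300),Q);r.pause(.15)
c=r.read_camera("wrist");cv2.imwrite("pics/w3.png",c["pixels"][:,:,::-1]);pickle.dump(c,open("c3.pkl","wb"))
print(r.sense()["t"],blobs(c,(172,140,60),(6,255,255),100)[0])
E
```

```text
[(-124.0, -0.8, 0.3), (-119.0, -0.7, 0.2), (-114.0, -4.9, -0.1), (-109.0, -4.6, -0.5), (-104.0, -5.1, 0.5), (-99.0, -5.2, -0.2), (-94.0, -5.2, -0.7), (-89.0, -5.9, -0.1), (-84.0, -6.6, -1.4), (-82.5, -7.9, -1.4), (-81.0, -8.8, -0.2), (-79.5, -7.3, -0.7), (-78.0, -9.6, 0.1), (-76.5, -8.4, -0.8), (-75.0, -8.4, -0.9), (-73.5, -9.1, -0.5), (-72.0, -8.7, -0.2), (-70.5, -11.1, 0.3), (-69.0, -15.5, -0.5)] 17.3917
19.2417 [(np.int32(459), [357.1, 34.8], [346, 22, 23, 27]), (np.int32(1024), [216.3, 145.4], [200, 130, 33, 32]), (np.int32(592), [191.1, 217.4], [180, 204, 23, 28])]
```

View pics/w3.png

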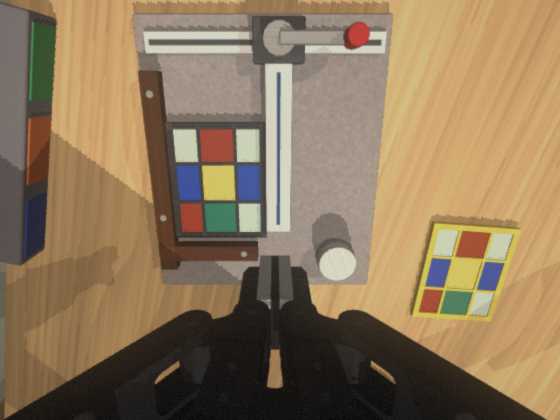

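w3 shows the panel at (170–266, 123–237) against the far fence at x≈165, with the bar touching its near edge at x≈266. The left fence is at y≈241. I'll enlarge this to check for a gap.

```bash
python3 - <<'E'
import cv2
i=cv2.imread("pics/w3.png")[115:265,140:300];i=cv2.convertScaleAbs(cv2.resize(i,None,fx=4,fy=4,interpolation=2),alpha=2,beta=20);cv2.imwrite("pics/w3c.png",i)
E
```

```text
(no output)
```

View pics/w3c.png

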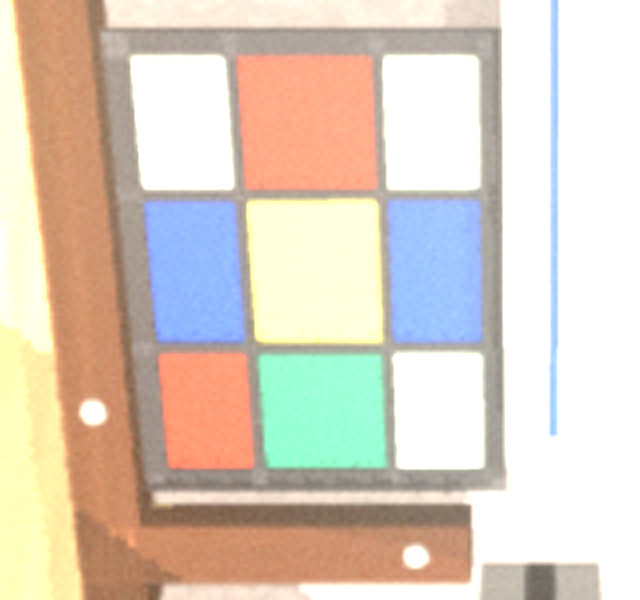

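There is a gap of about 5 mm to the left fence, opened by the bar push. I'll push the panel left again, then re-snug the bar.

```bash
python3 - <<'E'
from rig import r
from h import *
r.move_ptp(W(30,-92,70),Q);r.line_to(W(30,-92,15),120);r.pause(.1)
L=push(r,30,-92,15,1,30,9,step=1.5);print(L,r.sense()["t"])
y=L[-1][0]
r.line_to(W(30,y-8,15),60);r.line_to(W(30,y-8,60),150)
r.move_ptp(W(-40,-25,300),Q);r.pause(.15)
c=r.read_camera("wrist");pickle.dump(c,open("c4.pkl","wb"));i=c["pixels"][115:265,140:300,::-1];i=cv2.convertScaleAbs(cv2.resize(i,None,fx=4,fy=4,interpolation=2),alpha=2,beta=20);cv2.imwrite("pics/w4c.png",i)
print(r.sense()["t"])
E
```

```text
[(-90.5, np.float64(0.4), np.float64(-0.5)), (-89.0, np.float64(-0.2), np.float64(-0.1)), (-87.5, np.float64(-0.3), np.float64(-0.3)), (-86.0, np.float64(-0.4), np.float64(-0.2)), (-84.5, np.float64(0.2), np.float64(-0.4)), (-83.0, np.float64(-0.0), np.float64(0.3)), (-81.5, np.float64(-0.4), np.float64(0.8)), (-80.0, np.float64(0.1), np.float64(0.0)), (-78.5, np.float64(0.5), np.float64(-0.0)), (-77.0, np.float64(0.1), np.float64(-2.6)), (-75.5, np.float64(-0.2), np.float64(-4.7)), (-74.0, np.float64(-1.3), np.float64(-5.6)), (-72.5, np.float64(-1.0), np.float64(-4.8)), (-71.0, np.float64(-0.6), np.float64(-4.4)), (-69.5, np.float64(-0.0), np.float64(-5.7)), (-68.0, np.float64(-0.1), np.float64(-7.7)), (-66.5, np.float64(0.6), np.float64(-11.5))] 25.1833
27.1167
```

View pics/w4c.png

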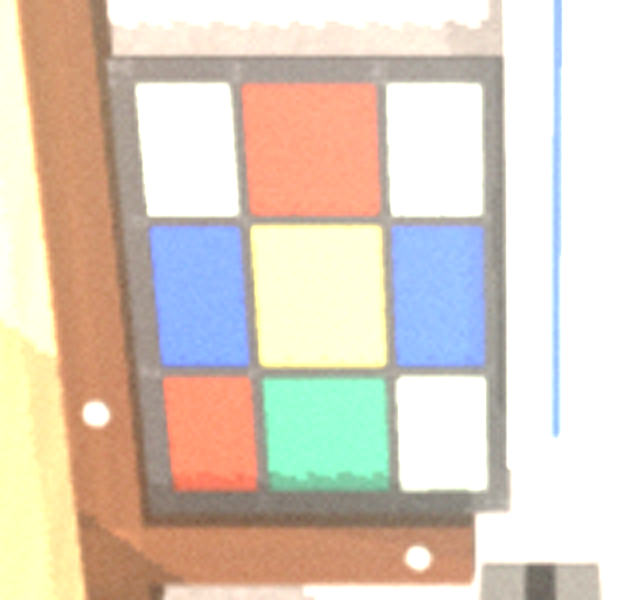

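The panel is now flush on both fences. I'll re-snug the bar, and compute the grip position at the same time.

```bash
python3 - <<'E'
from rig import r
from h import *
r.move_ptp(W(-84,-5,75),Q);r.line_to(W(-84,-5,25),150);r.pause(.05)
b=np.array(r.sense()["force"]);L=[]
for x in (-78,-74,*np.arange(-72,-64,1)):
    r.line_to(W(x,-5,25),40)
    f=JR.T@(np.array(r.sense()["force"])-b)[:2];L.append((float(x),*f.round(1).tolist()))
    if -f[0]>14:break
r.line_to(W(x-10,-5,25),80);r.line_to(W(x-10,-5,110),200)
print(L,r.sense()["t"])
d=pickle.load(open("c1.pkl","rb"));c4=pickle.load(open("c4.pkl","rb"));d0=pickle.load(open("c0.pkl","rb"))
p,e=tri(d[0],(378.8,37),d[1],(421.3,28.3));print("grip before",p.round(1),Jg(p),e)
p,e=tri(d0["scene"],(278,245.6),d0["side"],(283.3,196.8));print("grip before sc/si",p.round(1),Jg(p),e)
g=[x for x in blobs(c4,(172,140,60),(6,255,255),100)[0] if x[1][1]<90];print(g)
for z in(65,75,82):print(z,Jg(ray(c4,g[0][1],z)))
s,e=r.read_camera("scene"),r.read_camera("side")
gs=blobs(s,(172,120,60),(6,255,255),10,(260,220,340,275))[0];ge=blobs(e,(172,120,60),(6,255,255),10,(240,175,310,215))[0];print(gs,ge)
if len(gs)==1==len(ge): p,er=tri(s,gs[0][1],e,ge[0][1]);print("grip now",p,Jg(p),er)
E
```

```text
[(-78.0, -0.8, 1.0), (-74.0, 0.2, 0.4), (-72.0, -5.2, 1.0), (-71.0, -8.8, 0.9), (-70.0, -10.9, 1.2), (-69.0, -13.8, 0.8), (-68.0, -15.9, 1.5)] 31.2167
grip before [ 531.4 -118.3   76.2] [-163.33466322 -154.53996927] 0.011630379313448184
grip before sc/si [ 530.7 -114.5   63.5] [-163.04792319 -150.65670803] 0.4048805312790366
[(np.int32(460), [357.8, 35.5], [346, 23, 24, 26])]
65 [-123.53421652 -156.41186795]
75 [-121.32676523 -155.11585604]
82 [-119.78154932 -154.20864771]
[(np.int32(64), [292.5, 249.7], [289, 245, 8, 11])] [(np.int32(66), [269.6, 194.9], [267, 190, 7, 11])]
grip now [ 572.0950965  -103.73827538   63.836648  ] [-120.27157357 -150.7036426 ] 0.6279848129943766
```

```bash
python3 - <<'E'
from rig import r
from h import *
r.move_ptp(W(-120.5,-190,100),Q);r.line_to(W(-120.5,-190,67),150);r.pause(.05)
b=np.array(r.sense()["force"]);L=[]
for th in np.r_[0,np.arange(.1,1.15,.1)]:
    x,y=-45.5-75*np.cos(th),-154+75*np.sin(th)-21.5
    r.line_to(W(x,y,67),60)
    f=JR.T@(np.array(r.sense()["force"])-b)[:2];L.append((round(th,2),*f.round(1).tolist()))
    if th>.65 and np.hypot(*f)<2:break
print(L,r.sense()["t"])
r.line_to(W(x-5,y-12,67),150);r.line_to(W(x-5,y-12,110),200)
r.move_ptp(W(-40,-25,300),Q);r.pause(.1)
c=r.read_camera("wrist");cv2.imwrite("pics/w5.png",c["pixels"][:,:,::-1])
g=blobs(c,(172,140,60),(6,255,255),100)[0];print(g,r.sense()["t"])
i=c["pixels"][5:280,120:400,::-1];cv2.imwrite("pics/w5c.png",cv2.convertScaleAbs(cv2.resize(i,None,fx=2.1,fy=2.1,interpolation=2),alpha=1.5,beta=10))
E
```

```text
[(np.float64(0.0), -0.1, -2.5), (np.float64(0.1), -2.4, -2.7), (np.float64(0.2), -2.6, -3.5), (np.float64(0.3), -2.8, -3.1), (np.float64(0.4), -1.9, -1.8), (np.float64(0.5), -0.9, -0.8), (np.float64(0.6), -0.8, -0.7), (np.float64(0.7), -1.5, 0.6)] 34.8333
[(np.int32(343), [333.7, 91.3], [324, 81, 21, 21]), (np.int32(987), [216.3, 153.0], [200, 138, 33, 32]), (np.int32(556), [191.5, 223.8], [180, 211, 23, 27])] 36.525
```

View pics/w5c.png

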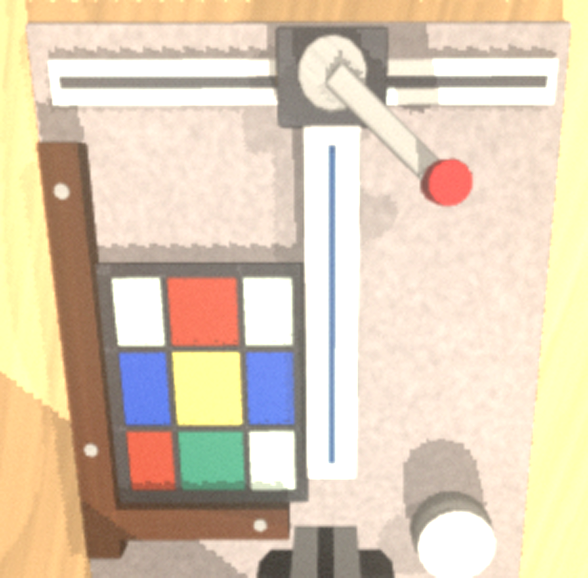

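The panel is home and the bar snug. The lever stopped at about 45°, with the grip at (446,182) in the crop, so it is on the verge of the detent and not over it. I'll push it further along its arc.

```bash
python3 - <<'E'
from rig import r
from h import *
def F(th): 
    t=np.array([np.sin(th),np.cos(th)]);g=np.array([-45.5-75*np.cos(th),-154+75*np.sin(th)]);return W(*(g-22*t),67)
c=r.read_camera("wrist")
g=[x for x in blobs(c,(172,140,60),(6,255,255),100)[0] if x[1][0]>290 and x[1][1]<150];p=Jg(ray(c,g[0][1],79));print(g,p,np.arctan2(p[1]+154,-45.5-p[0]))
s=F(.4);r.move_ptp([s[0],s[1],105],Q);r.line_to(s,200);r.pause(.05)
b=np.array(r.sense()["force"]);L=[]
for th in (.55,.7,.8,.9,1.0,1.1,1.2,1.3,1.37):
    r.line_to(F(th),80)
    f=JR.T@(np.array(r.sense()["force"])-b)[:2];L.append((th,*f.round(1).tolist()))
    if np.hypot(*f)>25:break
print(L,r.sense()["t"])
u=F(th-.25);r.line_to(u,150);r.line_to([u[0],u[1],110],200)
r.move_ptp(W(-40,-25,300),Q);r.pause(.1)
c=r.read_camera("wrist")
g=[x for x in blobs(c,(172,140,60),(6,255,255),100)[0] if x[1][0]>235 and x[1][1]<150];p=Jg(ray(c,g[0][1],79));print(g,p,np.arctan2(p[1]+154,-45.5-p[0]),r.sense()["t"])
i=c["pixels"][5:280,120:400,::-1];cv2.imwrite("pics/w6c.png",cv2.convertScaleAbs(cv2.resize(i,None,fx=2.1,fy=2.1,interpolation=2),alpha=1.5,beta=10))
E
```

```text
[(np.int32(352), [333.9, 91.4], [324, 81, 21, 22])] [-101.6852497  -104.88430016] 0.7183621402047861
[(0.55, 0.0, -0.7), (0.7, -0.3, -0.8), (0.8, -0.8, -0.1), (0.9, -0.6, -0.1), (1.0, -0.7, -0.5), (1.1, 0.2, -0.5), (1.2, -0.5, 0.2), (1.3, -0.4, -0.6), (1.37, -3.0, -1.5)] 40.275
[(np.int32(325), [290.5, 114.9], [281, 105, 20, 21])] [-58.85651806 -81.54872835] 1.3884914397330232 41.925
```

View pics/w6c.png

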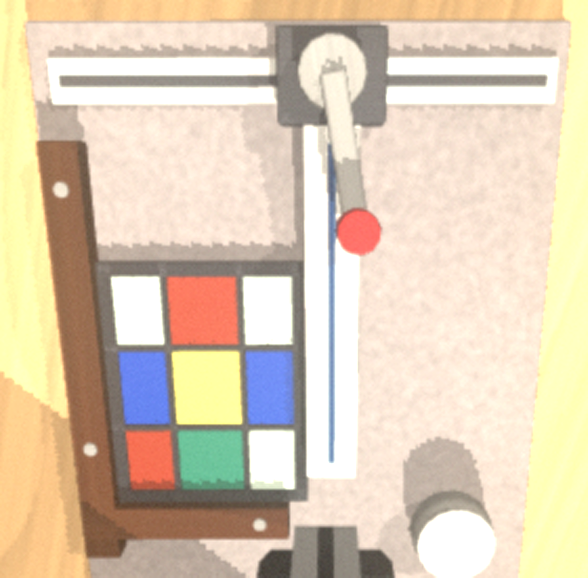

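The lever now lies over the bar at 1.39 rad (locked), with its grip at (358,231) in the crop. The panel is flush on both fences, the bar is snug, and the robot is clear.

```bash
python3 -c "
from rig import r
print(r.hand_in())"
```

```text
the job is handed in; nothing more can be done
None
```

I handed the job in at about 42 s of the 54 s allowed: the last picture shows the panel flush against both fences, the bar snug against it and the lever locked at about 1.39 rad, though the lever took two pushes because it first stopped right at its detent.

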